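# Turn the badge-parts carousel to the arrow

## Task

Turn the badge-parts carousel by pushing its blue pegs or its edge until the tin with the yellow lid is at the front, lined up with the red arrow, and leave it standing still there. Do not touch or lift any of the tins, which ride round in their wells, and leave the carton, tape and pencil cup on the table where they are.

Things in the scene. Friction and masses are not known exactly. Their poses are not given: they have to be found in the camera images.
- hub (a point): axis of the carousel, at its platter's top face. A flat round pale wooden turntable, 290 mm across, 16 to 30 mm above the table, on a fixed dark steel foot. Six tins sit in wells (rims 9 mm high) evenly spaced 70 mm from the axis; half-way between them, near the edge, stand six upright blue pegs. A steel boss 16 mm high stands in the middle
- carousel (a joint): angle by which the platter has been turned since the start, rad, positive counter-clockwise seen from above; 0 at the start wherever the tins are. It turns level about a vertical axle, either way, with no stop within two turns; light friction (about 0.6 N of push at a peg keeps it moving); it stays where it is left
- arrow_tip (a point): tip of the flat red arrow (85 mm long, 6 mm thick) fixed to the table on the robot's side of the carousel, 167 mm from the axis; it points at the carousel's axis. The arrow marks the carousel's front and does not move
- front_spot (a point): point on the arrow's line, 70 mm from the axis on the arrow's side, 55 mm above the table: where the middle of a tin is when it faces the arrow squarely
- peg0 (a point): centre of the top of an upright blue peg fixed on the platter: 16 mm thick, 40 mm tall, its top 70 mm above the table, 130 mm from the axis; pushing it sideways turns the carousel
- peg1 (a point): centre of the top of another such peg (the next one counter-clockwise seen from above, and so on)
- peg2 (a point): centre of the top of another such peg
- peg3 (a point): centre of the top of another such peg
- peg4 (a point): centre of the top of another such peg
- peg5 (a point): centre of the top of another such peg
- tin_yellow_mid (a point): middle (half-way up) of the marked round tin: yellow lid with a red dot. 52 mm across, 50 mm tall, loose in its well on the platter, top 80 mm above the table
- tin_green_mid (a point): middle of the tin with the green lid. Same size and standing as the yellow one
- tin_white_mid (a point): middle of the tin with the white lid. Same size and standing as the yellow one
- tin_blue_mid (a point): middle of the tin with the blue lid. Same size and standing as the yellow one
- tin_black_mid (a point): middle of the tin with the black lid. Same size and standing as the yellow one
- tin_orange_mid (a point): middle of the tin with the orange lid. Same size and standing as the yellow one
- carton_mid (a point): middle of a loose brown cardboard carton, 70 x 70 x 110 mm tall, on the table to the robot's right; not part of the work
- tape_mid (a point): middle of a loose roll of blue tape, 72 mm across, 45 mm tall, on the table to the robot's right; not part of the work
- pencil_cup_mid (a point): middle of a loose black cup of coloured pencils, 76 mm across, 90 mm tall (165 mm with pencils), on the table to the robot's left; not part of the work
There are look-alikes about, which are no part of the job. What is shaped like the part that bears tin_yellow_mid but pink is not meant.

How it is judged (in metres and radians):
At the end, for the whole second after the job is handed in: The yellow-lidded tin stands within 13 mm of the front spot (about 10 degrees of turn either side of the arrow's line), the carousel is at rest, all six tins are upright in their wells, and the carton, tape and pencil cup are within 20 mm of where they were (horizontal distance between tin_yellow_mid and front_spot below 0.013 m and velocity of joint carousel between -0.03 and 0.03 rad/s and height (world z) of tin_yellow_mid between 0.05 and 0.06 m and height (world z) of tin_green_mid between 0.05 and 0.06 m and height (world z) of tin_white_mid between 0.05 and 0.06 m and height (world z) of tin_blue_mid between 0.05 and 0.06 m and height (world z) of tin_black_mid between 0.05 and 0.06 m and height (world z) of tin_orange_mid between 0.05 and 0.06 m and horizontal distance between each of tin_yellow_mid, tin_green_mid, tin_white_mid, tin_blue_mid, tin_black_mid, tin_orange_mid and hub below 0.08 m and angle between each of tin_yellow_mid, tin_green_mid, tin_white_mid, tin_blue_mid, tin_black_mid, tin_orange_mid's own z axis and vertical below 0.15 rad and distance of each of carton_mid, tape_mid, pencil_cup_mid from where it was at the start of the episode below 0.02 m); the robot touches nothing.
It fails at once if the robot touches a tin (contact force between any of the fingers, the arm and tin_yellow above 0.5 N or contact force between any of the fingers, the arm and tin_green above 0.5 N or contact force between any of the fingers, the arm and tin_white above 0.5 N or contact force between any of the fingers, the arm and tin_blue above 0.5 N or contact force between any of the fingers, the arm and tin_black above 0.5 N or contact force between any of the fingers, the arm and tin_orange above 0.5 N).
It fails at once if a tin is lifted out of its well or tipped (height (world z) of any of tin_yellow_mid, tin_green_mid, tin_white_mid, tin_blue_mid, tin_black_mid, tin_orange_mid above 0.063 m or angle between any of tin_yellow_mid, tin_green_mid, tin_white_mid, tin_blue_mid, tin_black_mid, tin_orange_mid's own z axis and vertical above 0.3 rad).
It fails at once if the carton, tape or pencil cup is displaced by more than 20 mm (distance of any of carton_mid, tape_mid, pencil_cup_mid from where it was at the start of the episode above 0.02 m).
It also fails if it takes over 64 s, if anything falls off the work surface, if the arm or the gripper's body presses on something with over 40 N, if the wrist force passes 120 N, or if a joint passes its speed limit or range.

## Robot

A 7-joint arm with a two-finger parallel gripper is mounted at the origin on the work surface. World frame = base frame: x ahead of the robot, y to its left, z up, the work surface at z = 0. Lengths are in mm, angles in rad, forces in N, time in s.
With the tool pointing down it reaches from about 400 to 850 mm from the base axis. Payload 10.4 kg.
Tool frame: the origin (TCP) lies midway between the tips of the shut fingers; the grasp point (between the pads) lies 19 mm behind it; z points along the fingers, y is the line along which they close (so a half turn about z gives the same grasp; the last joint's range is limited). The gripper opens to 87 mm and grips with 3 to 60 N. Pads are 19 mm wide; open, the fingers measure 117 mm over their backs; the gripper's body (75 mm by 190 mm) begins 51 mm behind the grasp point.
Start: joints at [1.324, 0.332, -0.065, 1.46, 0.022, 1.35, -0.088], TCP at [138.731, -609.431, 222.576] pointing down, gripper open.
Joint ranges: [-2.6, 2.6], [-0.5, 2.12], [-1.47, 1.34], [0.16, 2.42], [-1.27, 4.41], [0.06, 2.06], [-2.6, 2.6]. Speed limits (rad/s): [2.22, 2.22, 2.79, 2.79, 3.14, 3.14, 3.14].

## Interface

Orientations are given as a 3x3 rotation matrix whose columns are the frame's x, y, z axes.
In Python, from cell import robot, eyes gives the robot as it stands. The module is installed in compiled form; this text tells all that it offers.
- The arm moves only by the tool drive_tool, never from a script. Its argument "rows" is a list that holds one entry, the list of rows, each a list of 5 numbers: the finger opening in m, from 0 to 0.087, then the shift along the tool's x, y, z in m, then the turn about the tool's z in rad. A call has 1 to 20 rows; each row is the pose to reach, as a shift and turn from the pose commanded when the call began, along the tool's axes at that moment; what a row does not reach only later rows make up. A row lasts 1/10 s, in which the tool goes at most 50 mm and 8.59 degrees, less where a joint would pass 70% of its speed; a pose out of reach is approached as far as the arm can. A call with a gripper value outside its range is refused whole. The fingers move at their own pace and stop on an object; "grip_force" is the grip in N (left out, the last holds). Time passes only in rows, so rows that repeat a pose let the fingers close. It gives the time, the measured TCP pose, the force, the opening and the grip force at its end, in the units of the state.
- robot.state(): the state, without advancing time (a new reading comes with each control period).
- eyes.camera(name): name is "scene" or "side" or "wrist"; returns a dict with "img" (480x640x3 uint8, red, green, blue), "fx", "fy", "cx", "cy" (pixels), "k1" (the pictures are not rectified: a ray, as slopes to the right and down, at radius r is drawn at 1 + k1 r^2 times it, then the intrinsics apply), "camera_from_world" (4x4, takes a point from world to camera coordinates). Camera axes: x right, y up, looking along -z (the intrinsics and any distortion apply to the point x, -y, -z); pixel columns grow to the right and rows downward; lengths in mm; the calibration is good to about 2 mm. A picture is of the moment at which its call begins. There is no depth.
- robot.finish_job(): hands the job in; it is judged then, once.
The state is a dict: "time_s": time; "joint_pos": joint angles; "dq": joint speeds; "joint_torque": joint torques, N m; "ee_pos": TCP position; "orientation": TCP orientation; "ft_force": force on the tool from outside, world axes, zero at the start; "moment": the same for the moment, N m; "gripper_width": opening from 0.0 (shut) to 1.0 (fully open); "finger_force": force on a finger pad.
Only numpy, scipy, OpenCV 4.12 (cv2) and the standard library are available. Lean on these libraries where they do the work, as an engineer would, in place of code of your own. Each camera call takes 0.05 s, during which the arm holds its last target. There are 200 camera calls.

## Working session

There is one attempt and no reset: what is moved stays moved. The work goes in short steps, Python scripts to look and compute and a tool call to move; the robot and the scene stay as the last step left them, time stands still between calls to the robot, and variables do not carry over. Pictures are saved under pics/ and viewed, at most 10 in all, crops included, and the job is handed in when it is done.

Besides the shell and the picture viewer there is one more tool, called as name([rows], argument=value, ...), one row to a line, values as JSON. drive_tool: Moves the arm, as the interface text tells. Its arguments: {"type":"object","properties":{"rows":{"type":"array"},"grip_force":{"type":"number"}},"required":["rows"]}

```bash
mkdir -p pics
cat > h.py <<'E'
import numpy as np,cv2
from cell import robot,eyes
def snap(n,f):
    c=eyes.camera(n); cv2.imwrite('pics/'+f,c['img'][:,:,::-1]); np.save('pics/'+f+'.npy',c,allow_pickle=True); return c
def load(f): return np.load('pics/'+f+'.npy',allow_pickle=True).item()
def ray(c,u,v,z):
    a,b=(u-c['cx'])/c['fx'],(v-c['cy'])/c['fy']; x,y=a,b
    for _ in range(30):
        s=1+c['k1']*(x*x+y*y); x,y=a/s,b/s
    M=np.array(c['camera_from_world']); R,t=M[:3,:3],M[:3,3]
    o=-R.T@t; d=R.T@np.array([x,-y,-1]); return o+d*(z-o[2])/d[2]
def proj(c,p):
    M=np.array(c['camera_from_world']); q=M[:3,:3]@np.array(p)+M[:3,3]; x,y=q[0]/-q[2],-q[1]/-q[2]
    s=1+c['k1']*(x*x+y*y); return c['cx']+c['fx']*x*s,c['cy']+c['fy']*y*s
E
python3 - <<'E'
from h import *
for n in ('scene','side'): c=snap(n,n+'0.png')
s=robot.state();print(s['time_s'],s['ee_pos'],s['orientation'],s['ft_force'])
E
```

```text
0.1 [ 138.60481536 -609.05997395  221.83516316] [[ 9.75064557e-01  2.21921141e-01 -3.40794709e-04]
 [ 2.21921397e-01 -9.75063737e-01  1.26568024e-03]
 [-5.14153596e-05 -1.30974958e-03 -9.99999141e-01]] [-0.13907423 -0.20135663 -0.39851343]
```

View pics/scene0.png

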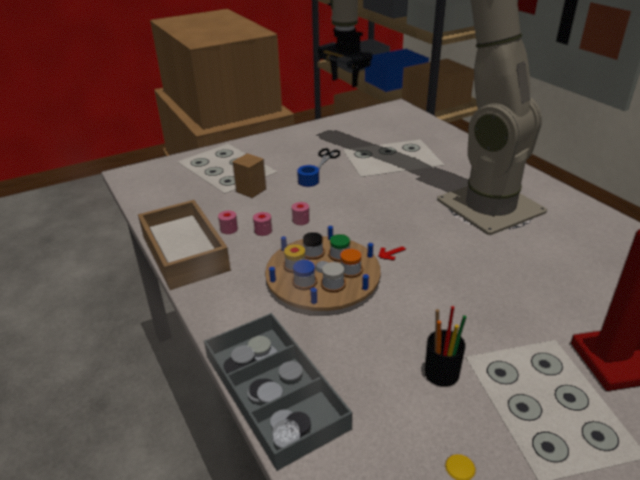

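View pics/side0.png

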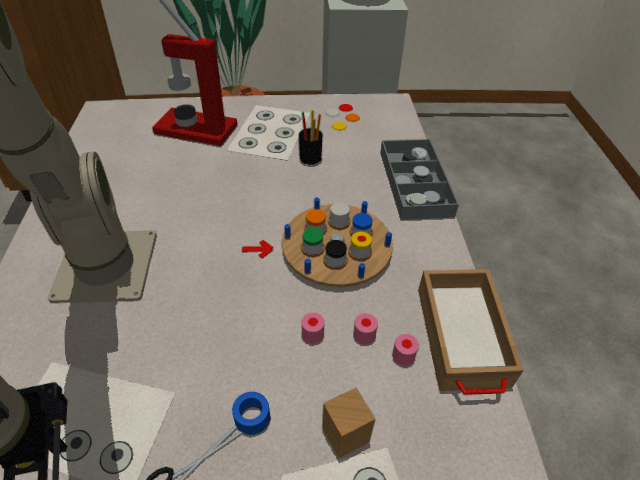

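Both views show the carousel. Things that could be taken for the yellow tin, in side-view pixels:
- Yellow lid with red dot on the carousel (361,241). This is the one described, and it is at (295,252) in the scene view.
- Pink tins with red dots at (313,323), (366,325) and (406,345).
- A loose yellow lid at (339,126).

The peg tops are at about (288,228), (317,201), (364,205), (389,237), (361,268) and (307,264). The arrow tip is at about (273,249).

Run:
```python
from h import *
from scipy.optimize import least_squares
c=load('side0.png')
cv2.imwrite('pics/crop0.png',cv2.resize(c['img'][185:295,230:410,::-1],None,fx=4,fy=4,interpolation=cv2.INTER_CUBIC))
P=[(288,226),(317,199),(364,203),(389,234),(361,265),(307,261)]
W=np.array([ray(c,*p,70)[:2] for p in P]);print(W.round())
f=lambda q:np.concatenate([q[:2]+130*np.array([np.cos(q[2]-k*np.pi/3),np.sin(q[2]-k*np.pi/3)])-W[k] for k in range(6)])
a0=np.arctan2(*(W[0]-W.mean(0))[::-1])
r=least_squares(f,[*W.mean(0),a0]);print(r.x,r.fun.round(1))
print('arrow tip',ray(c,273,249,6),'tail',ray(c,242,249,6))
for n,p in dict(yel=(361,239),grn=(313,235),blk=(336,247),blu=(362,221),wht=(340,210),org=(316,216)).items(): 
  w=ray(c,*p,80);d=w[:2]-r.x[:2];print(n,w.round(),np.hypot(*d),np.degrees(np.arctan2(d[1],d[0])))
print('carton',ray(c,348,400,110),'tape',ray(c,251,412,45),'cup',ray(c,311,133,90))
print([ray(c,*p,50).round() for p in((313,320),(366,322),(406,342))])
```

```text
[[473.  55.]
 [553. 156.]
 [679. 135.]
 [728.  15.]
 [644. -85.]
 [517. -67.]]
[598.96844833  34.61400712   2.98370597] [-2.8  0.5 -0.9  0.1  2.   1.  -0.2 -0.6  1.5 -1.5  0.4  0.5]
arrow tip [432.0828887   35.84283127   6.        ] tail [351.05737427  39.3748455    6.        ]
yel [652.  -9.  80.] 69.17622898932528 -39.43029355972589
grn [535.  10.  80.] 68.79177230578927 -158.72576559476232
blk [588. -34.  80.] 69.02036184770677 -98.79557110164967
blu [663.  55.  80.] 66.8257286399705 17.370610622410965
wht [610.  98.  80.] 64.80134401709361 80.05864717686624
org [546.  78.  80.] 68.43228158635556 140.5181007303161
carton [ 574.55181381 -442.61731189  110.        ] tape [ 393.31962762 -427.15438395   45.        ] cup [550.99620571 444.77163621  90.        ]
[array([ 523., -223.,   50.]), array([ 639., -234.,   50.]), array([ 718., -290.,   50.])]
```

View pics/crop0.png

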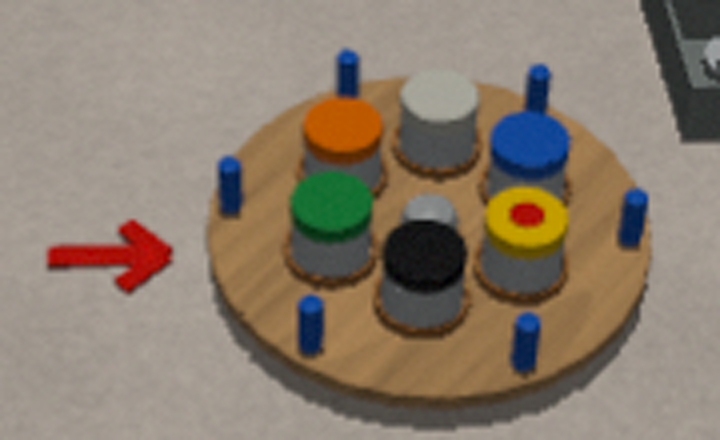

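The crop confirms the choice: yellow lid with red dot at side pixel (361,239), and the arrow at the left pointing at the hub. The hub is at about (599,35), and the yellow tin sits at −39°. It has to go to about 179.5°, which is 141° clockwise. I'll enter at −45° and push the −69° peg round on the robot side.

```bash
cat > wp.py <<'E'
from h import *
import sys
def rel(pts):
    s=robot.state();R=np.array(s['orientation']);p=np.array(s['ee_pos'])
    for q in pts: print(np.round(R.T@(np.array(q)-p)/1000,3).tolist(), np.round(q).tolist())
def arc(th,r=137,z=46): return [599+r*np.cos(np.radians(th)),34.6+r*np.sin(np.radians(th)),z]
E
python3 -c "
from wp import *
rel([arc(-45,137,150)])"
```

```text
[0.665, -0.409, 0.072] [696.0, -62.0, 150.0]
```

drive_tool([
  [[0,0.332,-0.204,0],[0,0.332,-0.204,0,0],[0,0.665,-0.409,0,0]],
])

```text
validation failed for argument at $.ro...
```

drive_tool([
  [[0,0.04,-0.025,0,0],[0,0.08,-0.05,0,0],[0,0.12,-0.074,0,0],[0,0.16,-0.098,0,0],[0,0.2,-0.123,0,0],[0,0.24,-0.148,0,0],[0,0.28,-0.172,0,0],[0,0.32,-0.197,0,0],[0,0.36,-0.221,0,0],[0,0.4,-0.246,0,0],[0,0.44,-0.271,0,0],[0,0.48,-0.295,0,0],[0,0.52,-0.32,0,0],[0,0.56,-0.344,0,0],[0,0.6,-0.369,0,0],[0,0.63,-0.388,0,0],[0,0.65,-0.4,0,0],[0,0.665,-0.409,0.03,0],[0,0.665,-0.409,0.072,0],[0,0.665,-0.409,0.072,0]],
])

```text
time_s: 2.1
ee_pos: [693.1, -62.6, 143.7]
orientation: [[0.975, 0.223, -0.011], [0.223, -0.975, 0.001], [-0.01, -0.003, -1.0]]
ft_force: [-0.7, -0.4, -1.2]
gripper_width: 0.007
finger_force: 0.0
```

Run:
```python
from wp import *
snap('wrist','w1.png'); s=robot.state();print(s['time_s'],s['ee_pos'],s['ft_force'],s['gripper_width'])
c=load('w1.png.npy'[:-4])
print('expected hub,pegs:',[np.round(proj(c,p)).tolist() for p in [(599,34.6,46)]+[arc(171-60*k,130,70) for k in range(6)]])
rel([arc(-45,137,46)]+[arc(t) for t in range(-50,-215,-10)])
```

```text
2.15 [694.43761602 -63.27900634 147.63011572] [ 1.09327416 -0.27977224  1.72744313] 0.006300713416137206
expected hub,pegs: [[175.0, 326.0], [127.0, 465.0], [7.0, 359.0], [29.0, 205.0], [214.0, 175.0], [339.0, 320.0], [277.0, 452.0]]
[0.002, -0.001, 0.102] [696.0, -62.0, 46.0]
[-0.008, 0.005, 0.102] [687.0, -70.0, 46.0]
[-0.03, 0.014, 0.102] [668.0, -84.0, 46.0]
[-0.054, 0.019, 0.102] [646.0, -94.0, 46.0]
[-0.077, 0.02, 0.102] [623.0, -100.0, 46.0]
[-0.101, 0.017, 0.102] [599.0, -102.0, 46.0]
[-0.124, 0.01, 0.102] [575.0, -100.0, 46.0]
[-0.145, -0.001, 0.103] [552.0, -94.0, 46.0]
[-0.164, -0.016, 0.103] [530.0, -84.0, 46.0]
[-0.18, -0.034, 0.103] [511.0, -70.0, 46.0]
[-0.193, -0.054, 0.103] [494.0, -53.0, 46.0]
[-0.202, -0.076, 0.103] [480.0, -34.0, 46.0]
[-0.207, -0.099, 0.103] [470.0, -12.0, 46.0]
[-0.208, -0.123, 0.103] [464.0, 11.0, 46.0]
[-0.204, -0.147, 0.103] [462.0, 35.0, 46.0]
[-0.197, -0.17, 0.103] [464.0, 58.0, 46.0]
[-0.186, -0.191, 0.103] [470.0, 81.0, 46.0]
[-0.171, -0.21, 0.103] [480.0, 103.0, 46.0]
```

View pics/w1.png

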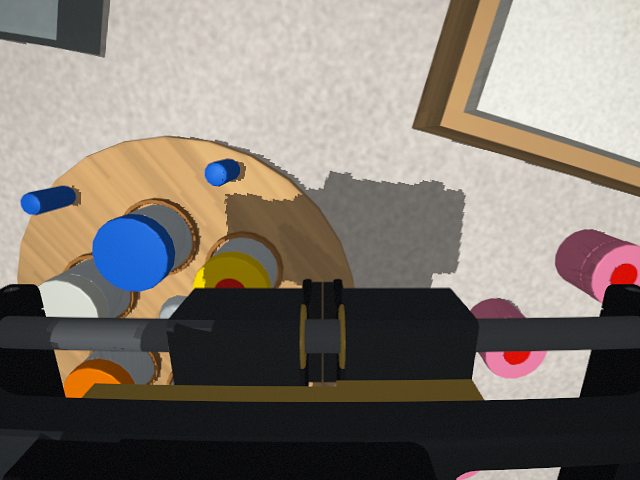

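The wrist view shows peg −9° at (214,172) and peg 51° at (33,204). Both match the prediction within 4 px, so the model is good. I'll descend and start the push.

drive_tool([
  [[0,0,0,0.03,0],[0,0,0,0.06,0],[0,0,0,0.085,0],[0,0,0,0.1,0],[0,0,0,0.1,0],[0,-0.01,0.006,0.1,0],[0,-0.021,0.011,0.1,0],[0,-0.032,0.015,0.1,0],[0,-0.038,0.017,0.1,0],[0,-0.044,0.018,0.1,0],[0,-0.05,0.019,0.1,0],[0,-0.056,0.02,0.1,0],[0,-0.062,0.021,0.1,0],[0,-0.068,0.021,0.1,0],[0,-0.074,0.021,0.1,0],[0,-0.079,0.021,0.1,0],[0,-0.085,0.02,0.1,0],[0,-0.091,0.02,0.1,0],[0,-0.097,0.019,0.1,0],[0,-0.103,0.018,0.1,0]],
])

```text
time_s: 4.15
ee_pos: [599.4, -103.6, 50.6]
orientation: [[0.975, 0.222, 0.0], [0.222, -0.975, -0.0], [0.0, 0.0, -1.0]]
ft_force: [1.0, 0.3, 0.1]
gripper_width: 0.003
finger_force: 0.2
```

Run:
```python
from wp import *
c=snap('side','s2.png'); s=robot.state();print(s['time_s'],s['ee_pos'],s['ft_force'])
cv2.imwrite('pics/crop2.png',cv2.resize(c['img'][120:320,210:430,::-1],None,fx=3,fy=3,interpolation=cv2.INTER_CUBIC))
```

```text
4.2 [ 598.61505732 -103.75005732   50.47857609] [-0.16520708  0.28196345 -0.29488492]
```

View pics/crop2.png

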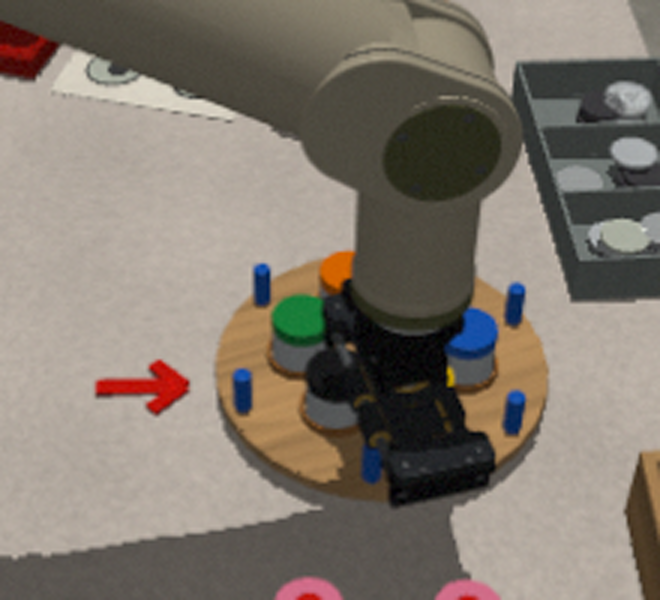

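The carousel is turning as planned: the pushed peg at crop (372,463) leads the finger, and black and green are moving towards the front. I'll continue round the arc.

```bash
python3 -c "
from wp import *
s=robot.state();R=np.array(s['orientation'])
p=np.array(arc(-90.5,137,50))
for t in np.arange(-93,-203,-3): print(int(t),np.round(R.T@(np.array(arc(t,137,50))-p)/1000,3)[:2].tolist(),end=' ')
"
```

```text
-93 [-0.006, -0.002] -96 [-0.013, -0.004] -99 [-0.019, -0.006] -102 [-0.026, -0.009] -105 [-0.032, -0.012] -108 [-0.039, -0.016] -111 [-0.045, -0.019] -114 [-0.051, -0.024] -117 [-0.056, -0.028] -120 [-0.062, -0.033] -123 [-0.067, -0.038] -126 [-0.072, -0.043] -129 [-0.076, -0.049] -132 [-0.08, -0.054] -135 [-0.084, -0.06] -138 [-0.088, -0.067] -141 [-0.091, -0.073] -144 [-0.094, -0.079] -147 [-0.097, -0.086] -150 [-0.099, -0.093] -153 [-0.101, -0.1] -156 [-0.103, -0.107] -159 [-0.104, -0.114] -162 [-0.105, -0.121] -165 [-0.105, -0.128] -168 [-0.105, -0.135] -171 [-0.105, -0.142] -174 [-0.104, -0.15] -177 [-0.103, -0.157] -180 [-0.102, -0.164] -183 [-0.1, -0.171] -186 [-0.098, -0.177] -189 [-0.096, -0.184] -192 [-0.093, -0.191] -195 [-0.09, -0.197] -198 [-0.086, -0.203] -201 [-0.082, -0.21]
```

drive_tool([
  [[0,-0.006,-0.002,0,0],[0,-0.013,-0.004,0,0],[0,-0.019,-0.006,0,0],[0,-0.026,-0.009,0,0],[0,-0.032,-0.012,0,0],[0,-0.039,-0.016,0,0],[0,-0.045,-0.019,0,0],[0,-0.051,-0.024,0,0],[0,-0.056,-0.028,0,0],[0,-0.062,-0.033,0,0],[0,-0.067,-0.038,0,0],[0,-0.072,-0.043,0,0],[0,-0.076,-0.049,0,0],[0,-0.08,-0.054,0,0],[0,-0.084,-0.06,0,0],[0,-0.088,-0.067,0,0],[0,-0.091,-0.073,0,0],[0,-0.094,-0.079,0,0],[0,-0.097,-0.086,0,0],[0,-0.099,-0.093,0,0]],
])

```text
time_s: 6.2
ee_pos: [482.3, -34.3, 50.6]
orientation: [[0.975, 0.222, -0.0], [0.222, -0.975, -0.0], [-0.0, 0.0, -1.0]]
ft_force: [0.7, -0.8, 0.1]
gripper_width: 0.005
finger_force: 0.3
```

Run:
```python
from wp import *
c=snap('side','s3.png'); s=robot.state();print(s['time_s'],s['ee_pos'],s['ft_force'])
cv2.imwrite('pics/crop3.png',cv2.resize(c['img'][120:320,210:430,::-1],None,fx=3,fy=3,interpolation=cv2.INTER_CUBIC))
```

```text
6.25 [481.89427156 -33.07812796  50.48209497] [ 0.17636138  1.45964175 -0.23749927]
```

View pics/crop3.png

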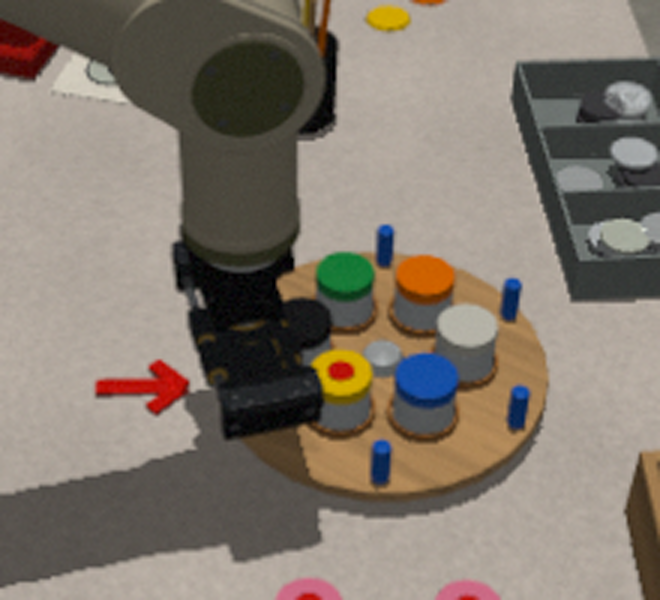

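Yellow is now near the front, at crop (341,371), and the finger is hidden behind the gripper body. Next I compute the angle remaining.

```bash
python3 -c "
from wp import *
c=load('s3.png')
for n,p,z in (('yel',(341,371),80),('wht',(467,328),80),('blu',(427,378),80),('org',(425,275),80),('peg',(381,446),70),('peg',(518,392),70)):
  w=ray(c,210+p[0]/3-.33,120+p[1]/3-.33,z)[:2]-[599,34.6];print(n,np.hypot(*w),np.degrees(np.arctan2(w[1],w[0])))
"
```

```text
yel 67.93513386478362 -126.52571183883458
wht 69.24556516663864 -7.830060782259872
blu 71.520515133172 -66.31762172084302
org 70.21212530936312 54.96146661218232
peg 128.3729882075641 -96.08981038053189
peg 127.47622052150852 -36.070932282801515
```

drive_tool([
  [[0,-0.002,-0.007,0,0],[0,-0.004,-0.014,0,0],[0,-0.005,-0.021,0,0],[0,-0.006,-0.028,0,0],[0,-0.006,-0.035,0,0],[0,-0.006,-0.042,0,0],[0,-0.006,-0.049,0,0],[0,-0.005,-0.057,0,0],[0,-0.004,-0.064,0,0],[0,-0.003,-0.071,0,0],[0,-0.001,-0.078,0,0],[0,0.001,-0.084,0,0],[0,0.002,-0.088,0,0],[0,0.003,-0.091,0,0],[0,0.005,-0.095,0,0],[0,0.006,-0.098,0,0],[0,0.007,-0.1,0,0],[0,0.008,-0.102,0,0],[0,0.009,-0.104,0,0],[0,0.009,-0.104,0,0]],
])

```text
time_s: 8.25
ee_pos: [468.5, 69.0, 50.6]
orientation: [[0.975, 0.222, 0.0], [0.222, -0.975, 0.0], [0.0, -0.0, -1.0]]
ft_force: [-0.3, -0.0, 0.3]
gripper_width: 0.003
finger_force: 0.0
```

Run:
```python
from wp import *
c=snap('side','s4.png'); s=robot.state();print(s['time_s'],s['ee_pos'],s['ft_force'])
cv2.imwrite('pics/crop4.png',cv2.resize(c['img'][120:320,210:430,::-1],None,fx=3,fy=3,interpolation=cv2.INTER_CUBIC))
```

```text
8.3 [468.45070081  68.85135388  50.51492348] [-0.01045441  0.72023142  0.10179051]
```

View pics/crop4.png

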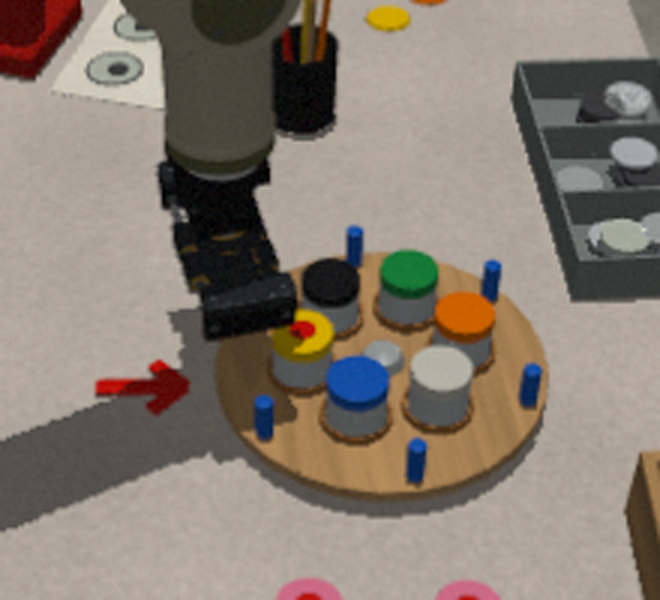

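Yellow is at crop (303,335), almost opposite the arrow. I'll measure it and the pegs.

```bash
python3 -c "
from wp import *
c=load('s4.png')
for n,p,z,k in (('yel',(303,335),80,0),('wht',(441,371),80,120),('blu',(358,382),80,60),('org',(464,315),80,180),('grn',(409,273),80,240),('peg',(264,401),70,30),('peg',(417,444),70,90),('peg',(532,368),70,150),('peg',(492,265),70,210),('peg',(355,230),70,270)):
  w=ray(c,210+p[0]/3-.33,120+p[1]/3-.33,z)[:2]-[599,34.6];print(n,np.hypot(*w),(np.degrees(np.arctan2(w[1],w[0]))-k+360)%360)
"
```

```text
yel 70.28738586803233 189.70413196136178
wht 71.17814051833592 185.17177840684025
blu 72.85728566808727 187.79438042377237
org 68.3363107815748 185.27127422937355
grn 66.20678710265041 186.28968645463743
peg 128.44879001663747 186.10950702179846
peg 127.76437856541965 186.6787245528676
peg 128.37241204474952 187.74373217233622
peg 129.9921697188524 187.4370090934002
peg 131.97579283380108 186.5532542751634
```

The mean of the pegs and tins puts yellow at about 187°, so it needs 7.5° more, roughly 17 mm of push. After that I back off and lift.

drive_tool([
  [[0,0.001,-0.003,0,0],[0,0.003,-0.006,0,0],[0,0.004,-0.009,0,0],[0,0.005,-0.012,0,0],[0,0.006,-0.014,0,0],[0,0.007,-0.015,0,0],[0,0.007,-0.016,0,0],[0,0.007,-0.016,0,0],[0,0.004,-0.013,0,0],[0,-0.002,-0.006,0,0],[0,-0.01,0,0,0],[0,-0.016,0,0,0],[0,-0.016,0,0,0],[0,-0.016,0,-0.03,0],[0,-0.016,0,-0.07,0],[0,-0.03,0,-0.11,0],[0,-0.06,0.03,-0.13,0],[0,-0.09,0.06,-0.15,0],[0,-0.09,0.06,-0.15,0],[0,-0.09,0.06,-0.15,0]],
])

```text
time_s: 10.3
ee_pos: [394.2, -10.2, 201.1]
orientation: [[0.975, 0.22, 0.002], [0.22, -0.975, -0.001], [0.002, 0.001, -1.0]]
ft_force: [0.0, 1.3, 0.4]
gripper_width: 0.007
finger_force: 0.0
```

Run:
```python
from wp import *
c=snap('side','s5.png'); s=robot.state();print(s['time_s'],s['ee_pos'],s['ft_force'])
cv2.imwrite('pics/crop5.png',cv2.resize(c['img'][120:320,210:430,::-1],None,fx=3,fy=3,interpolation=cv2.INTER_CUBIC))
```

```text
10.35 [394.18919956  -9.40330611 200.5673743 ] [ 0.22195849 -0.14376325  0.08284202]
```

View pics/crop5.png

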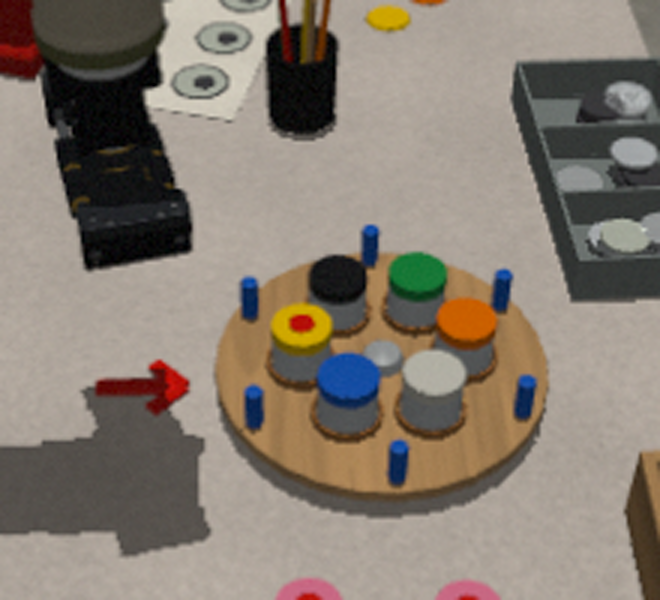

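The view is clear: the yellow tin is at crop (302,326), the arrow tip at (189,385), and the pegs beside it at (250,283) and (254,392). I'll check the angle, then hand in.

```bash
python3 -c "
from wp import *
c=load('s5.png');A=[]
for n,p,z,k in (('yel',(302,326),80,0),('wht',(434,370),80,120),('blu',(349,378),80,60),('org',(466,321),80,180),('grn',(418,274),80,240),('blk',(338,278),80,300),('peg',(254,391),70,30),('peg',(399,446),70,90),('peg',(526,380),70,150),('peg',(503,274),70,210),('peg',(371,230),70,270),('peg',(250,282),70,330)):
  w=ray(c,210+p[0]/3-.33,120+p[1]/3-.33,z)[:2]-[599,34.6];a=(np.degrees(np.arctan2(w[1],w[0]))-k+360)%360;A.append(a);print(n,np.round([*w,a],1))
print(np.mean(A)); t=ray(c,210+189/3-.33,120+385/3-.33,6);b=ray(c,210+97/3-.33,120+388/3-.33,6);print(t,b)
"
```

```text
yel [-69.6  -1.1 180.9]
wht [ 35.4 -56.8 181.9]
blu [-34.5 -62.7 181.2]
org [ 68.8  -1.  179.1]
grn [ 34.3  59.  179.8]
blk [-35.6  56.7 182.1]
peg [-111.5  -64.3  180. ]
peg [   0.5 -128.3  180.2]
peg [111.7 -62.  181. ]
peg [111.3  66.9 181. ]
peg [ -0.5 130.5 180.2]
peg [-111.8   65.7  179.6]
180.59151215716807
[431.20020946  39.45742796   6.        ] [351.06668695  39.36250454   6.        ]
```

```bash
python3 -c "
from cell import robot
print(robot.finish_job())"
```

```text
the job is handed in; nothing more can be done
None
```

I turned the carousel about 140° clockwise and handed the job in: my last camera measurement had the yellow-lidded tin within about 2° of the arrow's line, inside the 10° allowed, with the gripper lifted clear, though no verdict came back.

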